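# Four clicks up on the dish shaker

## Task

Turn the shaker's black speed dial clockwise by exactly four clicks from where it stands, pushing its orange catch round with a fingertip and never going past the fourth click; then press the green button down and let it come up again. Pick nothing up, and leave the dish on the platform and the things round the shaker where they are.

Things in the scene. Friction and masses are not known exactly. Their poses are not given: they have to be found in the camera images.
- shaker: White dish shaker fixed to the table, 260 (x) x 230 (y) x 55 mm high, origin under its centre; its x axis points from the control side (nearest the robot) to the rear. On the flat top: the dial, axis at x -70, y +45 mm; the button at x -70, y -75 mm; at the rear a round platform, 124 mm across, centred at x +62, y 0, top 71 mm up, with four orange cushions up to 79 mm.
- speed_dial: Black round dial, 88 mm across, on an upright axis. Origin on the axis at the shaker's top surface, z up; x points from the axis to the orange catch and turns with the dial. Flat top 16 mm above the origin. A click stop every 30 degrees, nine in all (white ticks), with a hard end at the first and the last. It starts at rest in one of the first four stops, counted clockwise.
- catch_tip (a point): Top of the orange finger catch, 40 mm from the dial's axis, 34 mm above the shaker's top. The catch is a wedge, 20 to 42 mm from the axis, rising 18 mm above the dial's flat top: an upright face on the dial's +y side, 5 mm from the middle line (push it towards the dial's -y to turn clockwise as seen from above); on the other side a ramp that ends 21 mm from the middle line.
- run_button (a joint): Green round push button right of the dial, 34 mm across, pressed straight down: 0 = up, 0.006 m = fully down; its spring takes 5 N fully down and brings it up again.
- run_button_top (a point): Middle of the button's top face, 77 mm above the table when up; moves with the button. The black collar round it is 50 mm across and 67 mm above the table.
- plate_dish: Closed petri dish with a blue-grey filling, 90 mm across, 17 mm high, loose on the shaker's platform; origin under its centre.
- small_dish: Closed petri dish with a pink filling, 55 mm across, 14 mm high, loose on the table left of the shaker; origin under its centre.
- slide_box: Small white and blue cardboard box, 33 x 83 x 29 mm, loose on the table left of the shaker, towards the rear; origin under its centre.
- tube: Capped plastic tube standing on its turquoise cap, 38 mm across, 115 mm high, loose on the table right of the shaker, towards the rear; origin under its centre.
- dial_axis (a point): Point on the dial's axis at the height of its flat top. The sprung ball detent resists with about 0.14 N m just out of each stop and less further on; past the middle between two stops the dial snaps ahead of the finger into the next stop and rests there by itself, without overrunning.

How it is judged:
On the way, in this order (a step that is already met when the one before it is completed fails the run):
1. the dial has been turned four clicks from its start and rests there (distance of catch_tip from where it was at the start of the episode between 0.0655 and 0.0725 m and angular speed of speed_dial below 0.3 rad/s), for 0.3 s.
2. the green button is pressed down (value of joint run_button above 0.004 m), for 0.05 s.
At the end, for the whole second after the job is handed in: The dial rests four clicks (120 degrees, within 10) from where it stood, the button has been pressed at least 4 mm after that and has come up again, and the dish on the platform is within 15 mm, the other things within 20 mm, of where they stood (distance of catch_tip from where it was at the start of the episode between 0.0655 and 0.0725 m and angular speed of speed_dial below 0.1 rad/s and value of joint run_button below 0.0015 m and distance of plate_dish from where it was at the start of the episode below 0.015 m and distance of each of small_dish, slide_box, tube from where it was at the start of the episode below 0.02 m); the robot touches nothing.
It fails at once if the dial went past the fourth click (more than 140 degrees from its start) (distance of catch_tip from where it was at the start of the episode above 0.0752 m).
It fails at once if the dish on the platform was lifted or moved more than 15 mm (distance of plate_dish from where it was at the start of the episode above 0.015 m).
It fails at once if a thing beside the shaker was lifted or moved more than 20 mm (distance of any of small_dish, slide_box, tube from where it was at the start of the episode above 0.02 m).
It also fails if it takes over 48 s, if anything falls off the work surface, if the arm or the gripper's body presses on something with over 40 N, if the wrist force passes 120 N, or if a joint passes its speed limit or range.

## Robot

A 6-joint arm with a two-finger parallel gripper is mounted at the origin on a cart in front of the work surface, level with it; the furniture and walls round the work are solid. World frame = base frame: x ahead of the robot, y to its left, z up, the work surface at z = 0. Lengths are in m, angles in rad, forces in N, time in s.
With the tool pointing down it reaches from about 0.35 to 0.925 m from the base axis. Payload 6.4 kg.
Tool frame: the origin (TCP) lies at the very end of the fingers, on their centre line; the grasp point (between the pads) lies 19 mm behind it; z points along the fingers, y is the line along which they close (so a half turn about z gives the same grasp; the last joint's range is limited). The gripper opens to 85 mm and grips with 20 to 120 N. Pads are 22 mm wide; open, the fingers measure 114 mm over their backs; the gripper's body (76 mm by 85 mm) begins 54 mm behind the grasp point. The pads swing forward as they close: fully open they stand 13 mm farther back than shut.
Start: joints at [0.965, 0.245, 1.558, -0, 1.339, -0.174], TCP at [0.272, 0.59, 0.203] pointing down, gripper open.
Joint ranges: [-3.13, 3.13], [-1.02, 2.26], [0.13, 2.54], [-0.95, 4.09], [0.21, 2.88], [-2.74, 2.74]. Speed limits (rad/s): [2.57, 2.57, 3.14, 3.14, 3.14, 3.14].

## Interface

Orientations are given as a unit quaternion [x, y, z, w].
In Python, from station import bot, viewer gives the robot as it stands.
- The arm moves only by the shell command python3 -m jog 'ROWS' [FORCE]. ROWS is JSON, a list of rows, each a list of 3 entries, a list of its own where there are three numbers: the shift along the tool's x, y, z as a fraction of full scale, then the turn about the tool's z as a fraction of full scale, then the gripper's target within -1 to 1 (shut at 1, half-way at 0, fully open at -1). In form: [[[dx, dy, dz], twist, hand], ...]. A call has exactly 8 rows; each row shifts and turns the commanded pose from where the row before left it, along the tool's axes as they then stand; what a row does not reach is not made up. Full scale, the value 1, is 0.075 m for a shift and 120 degrees for a turn. A row lasts 1/10 s, in which the tool goes at most 50 mm and 8.59 degrees, less where a joint would pass 70% of its speed; a pose out of reach is approached as far as the arm can. A call with a number of a shift or a turn outside -1 to 1 is refused whole. A call with a gripper value outside its range is refused whole. The fingers move at their own pace and stop on an object; FORCE is the grip in N (left out, the last holds). Time passes only in rows, so rows that do not move let the fingers close, or fill a call up. It gives the time, the measured TCP pose, the force, the opening and the grip force at its end, in the units of the state.
- bot.state(): the state, without advancing time (a new reading comes with each control period).
- viewer.grab_frame(name): name is "scene" or "top" or "wrist"; returns a dict with "pixels" (400x640x3 uint8, red, green, blue), "intrinsics" (3x3 intrinsics, pixels), "k1" (the pictures are not rectified: a ray, as slopes to the right and down, at radius r is drawn at 1 + k1 r^2 times it, then the intrinsics apply), "cam_to_world" (4x4, takes a point from camera to world coordinates). Camera axes: x right, y down, z forward; pixel columns grow to the right and rows downward; lengths in m; the calibration is good to about 2 mm. A picture is of the moment at which its call begins. There is no depth.
- bot.sign_off(): hands the job in; it is judged then, once.
The state is a dict: "t": time; "joints": joint angles; "joint_vel": joint speeds; "tau": joint torques, N m; "position": TCP position; "eef_rot": TCP orientation; "force": force on the tool from outside, world axes, zero at the start; "torque": the same for the moment, N m; "opening": opening from 0.0 (shut) to 1.0 (fully open); "grip_force": force on a finger pad.
Only numpy, scipy, OpenCV 4.12 (cv2) and the standard library are available. Lean on these libraries where they do the work, as an engineer would, in place of code of your own. Each camera call takes 0.05 s, during which the arm holds its last target. There are 200 camera calls.

## Working session

There is one attempt and no reset: what is moved stays moved. The work goes in short steps, Python scripts to look and compute and a shell command to move; the robot and the scene stay as the last step left them, time stands still between calls to the robot, and variables do not carry over. Pictures are saved under pics/ and viewed, at most 10 in all, crops included, and the job is handed in when it is done.

```bash
mkdir -p pics; ls
cat > h.py <<'E'
import numpy as np, cv2
from station import bot, viewer
def grab(name,fn=None):
    f=viewer.grab_frame(name)
    if fn: cv2.imwrite('pics/'+fn,f['pixels'][:,:,::-1])
    return f
def ray(f,u,v):
    K=np.array(f['intrinsics']);d=cv2.undistortPoints(np.array([[[u,v]]],float),K,np.array([f['k1'],0,0,0,0.]))[0,0]
    T=np.array(f['cam_to_world']);return T[:3,3],T[:3,:3]@np.array([d[0],d[1],1])
def onz(f,u,v,z):
    o,d=ray(f,u,v);return o+d*(z-o[2])/d[2]
def mask(f,lo,hi):
    h=cv2.cvtColor(np.array(f['pixels']),cv2.COLOR_RGB2HSV);return cv2.inRange(h,np.array(lo),np.array(hi))
def blobs(m,amin=30):
    n,l,s,c=cv2.connectedComponentsWithStats(m)
    return [(c[i].round(1),s[i].tolist()) for i in range(1,n) if s[i][4]>=amin]
E
python3 - <<'E'
from h import *
s=bot.state();print(s['position'],s['eef_rot'],s['force'],s['opening'],s['t'])
for n in('top','scene'):
    f=grab(n,n+'0.png');print(n,np.array(f['cam_to_world'])[:3,3],f['k1'])
    print('orange',blobs(mask(f,(5,130,100),(22,255,255))));print('green',blobs(mask(f,(40,100,50),(85,255,255))))
E
```

```text
pics
[0.27166025 0.58983059 0.20208787] [ 2.14224119e-01  9.76784060e-01 -8.90012314e-04 -3.68141898e-04] [0.2949151  0.11067119 0.1592806 ] 0.9988253011130548 0.0
top [0.43991135 0.04714279 1.05868833] -0.07533225140431549
orange [(array([265.1, 243.1]), [258, 237, 15, 13, 145])]
green [(array([359.4, 204. ]), [353, 194, 15, 15, 48]), (array([324.8, 261.2]), [317, 253, 17, 17, 229]), (array([ 22.4, 286.3]), [12, 279, 16, 16, 66]), (array([ 61.4, 288.9]), [53, 281, 13, 17, 62])]
scene [ 0.14659301 -0.67545413  0.74178043] -0.09992268041035154
orange [(array([237.2,  58.8]), [217, 42, 38, 34, 992]), (array([261.5, 183.7]), [255, 177, 14, 14, 116]), (array([511.2, 369.8]), [507, 366, 10, 7, 32])]
green [(array([274.9, 221.3]), [267, 215, 17, 13, 174])]
```

View pics/top0.png

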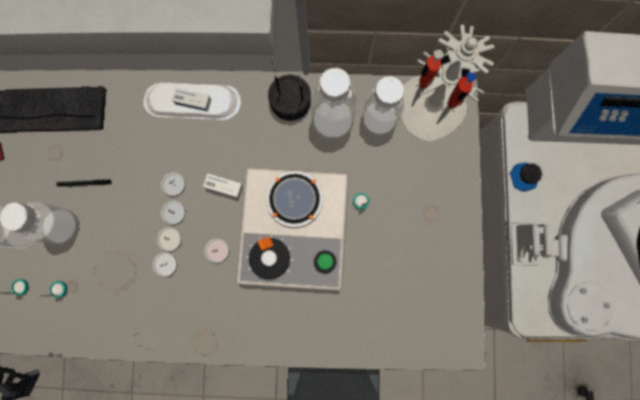

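View pics/scene0.png

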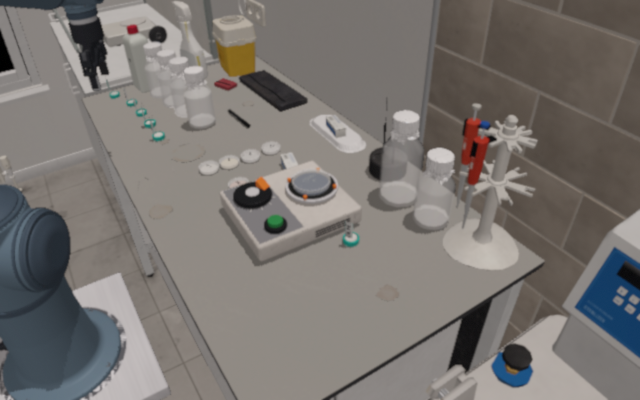

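The top view shows the shaker with the dial near (269,259), its orange catch at (265,243) pointing to the rear, the green button at (325,261), and the dish on the platform at (295,199). The scene view agrees: catch (261,184), button (275,221).

Run:
```python
from h import *
f=grab('top');g=grab('scene')
def tri(a,b):
    (o,d),(p,e)=ray(f,*a),ray(g,*b)
    A=np.array([d,-e]).T;s=np.linalg.lstsq(A,p-o,rcond=None)[0];x,y=o+s[0]*d,p+s[1]*e
    return (x+y)/2,np.linalg.norm(x-y)
print('button tri',tri((324.8,261.2),(274.9,221.3)))
B=onz(f,324.8,261.2,.077);print('button top',B,'scene',onz(g,274.9,221.3,.077))
# corners of shaker top face
m=cv2.inRange(np.array(f['pixels']).max(2),0,60);m[:235]=0;m[285:]=0;m[:,:243]=0;m[:,:]=m;m[:,300:]=0
c=max(cv2.findContours(m,0,2)[0],key=cv2.contourArea);(x,y),r=cv2.minEnclosingCircle(cv2.convexHull(c));print('dial px',x,y,r)
D=onz(f,x,y,.071);print('dial',D)
# white hub
O=onz(f,265.1,243.1,.080);print('catch',O, 'scene',onz(g,261.5,183.7,.08),tri((265.1,243.1),(261.5,183.7)))
v=D[:2]-B[:2];print('sep',np.linalg.norm(v),'yaw',np.degrees(np.arctan2(-v[0],v[1])))
w=O[:2]-D[:2];print('catch r',np.linalg.norm(w),'ang',np.degrees(np.arctan2(w[1],w[0])))
for n,q in(('top',f),('scene',g)):
    p=q['pixels'];a=p[225:300,230:350] if n=='top' else p[165:250,215:320]
    cv2.imwrite(f'pics/{n}c.png',cv2.resize(a,None,fx=5,fy=5,interpolation=cv2.INTER_CUBIC)[:,:,::-1])
```

```text
button tri (array([0.47332054, 0.04419777, 0.071637  ]), np.float64(0.002356660539820257))
button top [0.47205951 0.04467138 0.077     ] scene [0.47179913 0.03802125 0.077     ]
dial px 269.2078552246094 258.5842590332031 20.162153244018555
dial [0.47497064 0.16322174 0.071     ]
catch [0.50712291 0.17218564 0.08      ] scene [0.50787571 0.17113003 0.08      ] (array([0.50766978, 0.17204786, 0.07943906]), np.float64(0.0010994910144521053))
sep 0.11858609716618491 yaw -1.4066781431310373
catch r 0.033378429672088726 ang 15.578205561271272
```

View pics/topc.png

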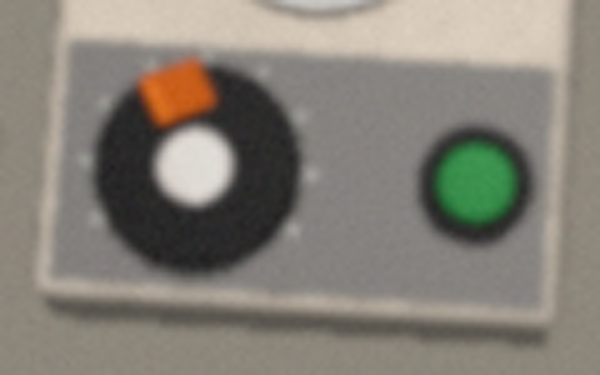

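```bash
python3 -m jog '[[[-0.485,-0.348,0],0,1],[[-0.485,-0.348,0],0,1],[[-0.485,-0.348,0],0,1],[[-0.485,-0.348,0],0,1],[[-0.485,-0.348,0],0,1],[[-0.485,-0.348,0],0,1],[[-0.485,-0.348,0],0,1],[[-0.485,-0.348,0],0,1]]' && python3 -m jog '[[[-0.485,-0.348,0],0,1],[[-0.485,-0.348,0],0,1],[[0,0,0.2],0.06,1],[[0,0,0.2],0.06,1],[[0,0,0.2],0.06,1],[[0,0,0.2],0.06,1],[[0,0,0],0.06,1],[[0,0,0],0,1]]'
cat >> h.py <<'E'
def tcp():
    from scipy.spatial.transform import Rotation as R
    s=bot.state();M=R.from_quat(s['eef_rot']).as_matrix();h=np.degrees(np.arctan2(M[1,0],M[0,0]))
    print('t',s['t'],'p',np.round(s['position'],4),'head',round(h,1),'tilt',np.round(M[:2,2],3),'F',np.round(s['force'],1),'M',np.round(s['torque'],2),'q',np.round(s['joints'],2),'op',round(s['opening'],2));return s,M
E
python3 - <<'E'
from h import *
tcp()
f=grab('top','t1.png')
D=onz(f,269.1,258.3,.071)
for n,p in (('t1',(95,218)),('t2',(83,160)),('t3',(103,103)),('t5',(205,50)),('t6',(265,72)),('t7',(302,117)),('t8',(312,174)),('t9',(293,230))):
    w=onz(f,230+p[0]/5,225+p[1]/5,.055)-D;print(n,np.round(np.degrees(np.arctan2(w[1],w[0])),1),np.round(np.linalg.norm(w[:2]),4))
g=grab('wrist','w1.png')
print(blobs(mask(g,(5,130,100),(22,255,255))))
E
```

```text
t: 1.0
position: [0.4494, 0.2773, 0.2032]
eef_rot: [0.214, 0.977, 0.0, 0.0]
force: [0.1, 0.5, 0.0]
opening: -0.004
grip_force: 0.0
t: 1.8
position: [0.4927, 0.2009, 0.1425]
eef_rot: [0.506, 0.863, -0.0, -0.001]
force: [0.3, -0.3, 0.1]
opening: 0.003
grip_force: 0.0
t 1.8 p [0.4927 0.2009 0.1425] head 119.3 tilt [-0.001 -0.   ] F [ 0.3 -0.3  0.1] M [-0.01  0.01 -0.  ] q [ 0.17  0.03  1.91 -0.    1.2  -0.34] op 0.0
t1 117.0 0.05
t2 87.6 0.051
t3 58.0 0.0511
t5 -0.3 0.0512
t6 -32.4 0.0501
t7 -62.1 0.0493
t8 -91.7 0.0487
t9 -121.9 0.0486
[(array([315.7, 225.6]), [303, 223, 26, 6, 148])]
```

View pics/w1.png

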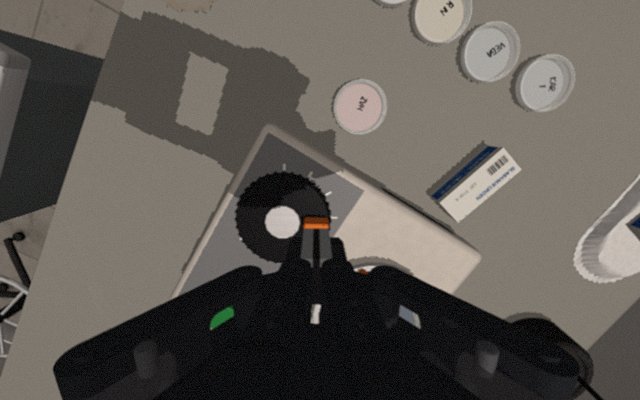

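The wrist view shows the hub at (282,222) and the catch at (316,226), with its face square to the fingers. The ticks put the catch at stop 4, heading about 28°. Next I'll lower behind the upright face and go to contact.

```bash
python3 -m jog '[[[0,0,0.2],0.008,1],[[0,0,0.2],0,1],[[0,0,0.2],0,1],[[0,0,0.15],0,1],[[0,0,0.08],0,1],[[0,0,0.05],0,1],[[0,0,0],0,1],[[0,0,0],0,1]]' && python3 -m jog '[[[-0.025,0,0],0,1],[[-0.025,0,0],0,1],[[-0.025,0,0],0,1],[[-0.02,0,0],0,1],[[-0.013,0,0],0,1],[[-0.013,0,0],0,1],[[0,0,0],0,1],[[0,0,0],0,1]]'
```

```text
t: 2.7
position: [0.4936, 0.2011, 0.0776]
eef_rot: [0.513, 0.859, 0.0, 0.0]
force: [0.4, 0.7, 0.5]
opening: 0.001
grip_force: 0.0
t: 3.5
position: [0.4975, 0.1931, 0.0772]
eef_rot: [0.513, 0.858, -0.0, -0.0]
force: [-0.9, -0.6, 0.7]
opening: -0.001
grip_force: 0.0
```

```bash
python3 -m jog '[[[-0.033,0.013,0],0.033,1],[[-0.033,0.013,0],0.033,1],[[-0.033,0.013,0],0.033,1],[[-0.033,0.013,0],0.033,1],[[-0.033,0.013,0],0.033,1],[[-0.033,0.013,0],0.033,1],[[0,0,0],0,1],[[0,0,0],0,1]]'
python3 - <<'E'
from h import *
tcp()
p=np.array(bot.state()['position'])-[.475,.163,.071];print(np.linalg.norm(p[:2]),np.degrees(np.arctan2(p[1],p[0])))
f=grab('top');g=grab('scene')
cv2.imwrite('pics/a.png',np.hstack([cv2.resize(a,(400,400),interpolation=cv2.INTER_CUBIC) for a in (f['pixels'][215:295,230:310],g['pixels'][150:230,215:295])])[:,:,::-1])
E
```

```text
t: 4.3
position: [0.5076, 0.181, 0.0772]
eef_rot: [0.678, 0.735, -0.0, -0.0]
force: [-0.7, -0.4, 0.2]
opening: 0.0
grip_force: 0.0
t 4.3 p [0.5076 0.181  0.0772] head 94.6 tilt [-0.  0.] F [-0.7 -0.4  0.2] M [-0.01 -0.01 -0.01] q [0.13 0.14 1.93 0.   1.07 0.05] op 0.0
0.03720368967430236 28.912617051165043
```

View pics/a.png

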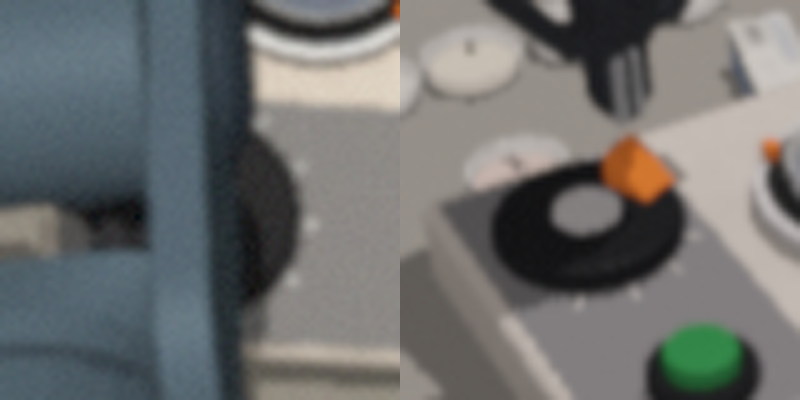

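```bash
cat >> h.py <<'E'
def proj(f,P):
    T=np.linalg.inv(np.array(f['cam_to_world']));c=T[:3,:3]@np.array(P)+T[:3,3]
    return cv2.projectPoints(c[None],np.zeros(3),np.zeros(3),np.array(f['intrinsics']),np.array([f['k1'],0,0,0,0.]))[0][0,0]
def catch(g,ang,C=(.475,.163)):
    """project catch outline pts for dial heading ang (deg): base face, top, ramp end"""
    a=np.radians(ang);x=np.array([np.cos(a),np.sin(a)]);y=np.array([-x[1],x[0]]);out=[]
    for r in(20,42):
        for t,z in((5,71),(5,89),(-21,71)):
            q=np.array(C)+(r*x+t*y)/1000;out.append(proj(g,[*q,z/1000]))
    return np.array(out)
E
python3 - <<'E'
from h import *
g=grab('scene');p=bot.state()['position']
cr=lambda q:((np.array(q)-[215,150])*5).round()
print('tcp crop',cr(proj(g,p)))
m=mask(g,(5,130,60),(22,255,255));m[:170]=0;m[:, 275:]=0
print(blobs(m,20))
for a in (28,-2,-32): 
    c=catch(g,a);print(a,cr(c).tolist(),c.mean(0), cr([c[:,0].min(),c[:,1].min()]),cr([c[:,0].max(),c[:,1].max()]))
E
```

```text
tcp crop [223. 163.]
[(array([261.5, 184.1]), [255, 178, 14, 13, 126])]
28 [[195.0, 190.0], [191.0, 159.0], [241.0, 206.0], [222.0, 166.0], [219.0, 135.0], [268.0, 181.0]] [259.54676998 184.61244743] [191. 135.] [268. 206.]
-2 [[214.0, 197.0], [210.0, 166.0], [237.0, 226.0], [256.0, 182.0], [253.0, 151.0], [281.0, 211.0]] [263.3528202  187.78182146] [210. 151.] [281. 226.]
-32 [[223.0, 209.0], [219.0, 178.0], [218.0, 244.0], [270.0, 208.0], [267.0, 177.0], [266.0, 243.0]] [263.76363518 191.93787043] [218. 177.] [270. 244.]
```

The orange catch in the scene crop (about 600–675, 135–205) still matches heading 28°, so the dial has not moved. The finger end at about (625,115) appears higher than the reported TCP, which projects to (623,163). I'll look at both views again.

Run:
```python
from h import *
s,M=tcp()
g=grab('scene');w=grab('wrist')
print('tcp scene',proj(g,s['position']),'wrist',proj(w,s['position']), 'wrist tcp-20mm',proj(w,s['position']-.02*M[:,2]))
c=catch(w,28);print(c.round())
a=cv2.resize(g['pixels'][130:210,215:295],(400,400),interpolation=cv2.INTER_CUBIC);b=cv2.resize(w['pixels'][100:300,220:420],(400,400))
cv2.imwrite('pics/b.png',np.hstack([a,b])[:,:,::-1])
```

```text
t 4.45 p [0.5075 0.181  0.0772] head 94.6 tilt [-0.  0.] F [ 0.8 -0.5  0.8] M [0.01 0.04 0.04] q [0.13 0.14 1.93 0.   1.07 0.05] op 0.0
tcp scene [259.5710579  182.65459528] wrist [315.19867355 224.65742078] wrist tcp-20mm [315.11640449 237.15403257]
[[289. 225.]
 [287. 236.]
 [305. 257.]
 [319. 213.]
 [320. 223.]
 [334. 246.]]
```

View pics/b.png

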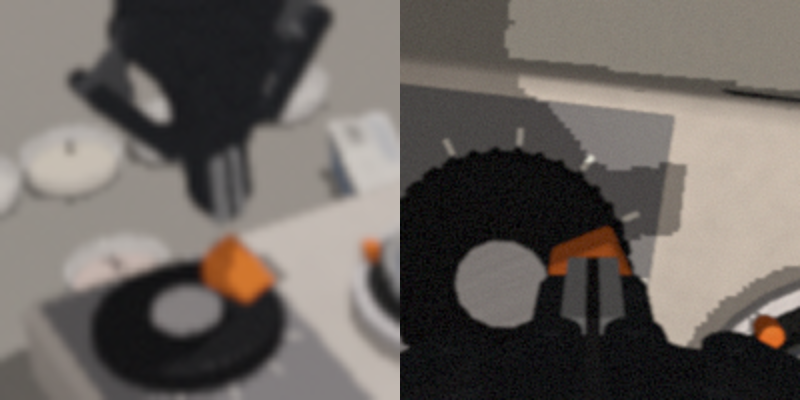

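Run:
```python
from h import *
s,M=tcp()
g=grab('scene');w=grab('wrist')
for a,b in (((315,229),(260,173.5)),((315,227),(260,174))):
    (o,d),(p,e)=ray(w,*a),ray(g,*b)
    k=np.linalg.lstsq(np.array([d,-e]).T,p-o,rcond=None)[0];x,y=o+k[0]*d,p+k[1]*e;print(x,y)
print(np.array(w['cam_to_world']))
for z in (.0772,.09,.1,.11): print(z,proj(g,[*s['position'][:2],z]),proj(w,[*s['position'][:2],z]))
```

```text
t 4.55 p [0.5076 0.181  0.0772] head 94.6 tilt [-0.  0.] F [ 0.3  0.6 -0.7] M [ 0.03 -0.02 -0.02] q [0.13 0.14 1.93 0.   1.07 0.05] op 0.0
[0.50705177 0.18652051 0.09826674] [0.51281003 0.18473612 0.09915974]
[0.50700332 0.18705515 0.09653087] [0.51287671 0.18522614 0.09742655]
[[ 9.96718386e-01  7.80545653e-02  2.14463006e-02  5.02646228e-01]
 [ 8.09472260e-02 -9.61344112e-01 -2.63182532e-01  2.47282829e-01]
 [ 7.46766484e-05  2.64054887e-01 -9.64507652e-01  2.48088864e-01]
 [ 0.00000000e+00  0.00000000e+00  0.00000000e+00  1.00000000e+00]]
0.0772 [259.58405639 182.63451699] [315.22149781 224.62367677]
0.09 [259.07001   178.1960312] [315.17104788 232.29367649]
0.1 [258.66424153 174.68584266] [315.12623669 239.10688062]
0.11 [258.25477774 171.13772857] [315.07569986 246.79115859]
```

The wrist view shows the finger ends at (315,229), in front of and above the catch. Both views together put the fingertips at z ≈ 0.097, about 20 mm above the reported TCP, so they passed over the catch. I'll go back behind the face, then lower in small steps watching the force.

```bash
python3 -m jog '[[[0.031,-0.016,0],-0.033,1],[[0.031,-0.016,0],-0.033,1],[[0.031,-0.016,0],-0.033,1],[[0.031,-0.016,0],-0.033,1],[[0.031,-0.016,0],-0.033,1],[[0.031,-0.016,0],-0.033,1],[[0.06,0,0],0,1],[[0.06,0,0],0,1]]' && python3 -m jog '[[[0,0,0.025],0,1],[[0,0,0.025],0,1],[[0,0,0.025],0,1],[[0,0,0.025],0,1],[[0,0,0.025],0,1],[[0,0,0],0,1],[[0,0,0],0,1],[[0,0,0],0,1]]'
python3 - <<'E'
from h import *
s,M=tcp()
p=np.array(s['position'])-[.475,.163,.071];a=np.radians(28);print('dial frame',p[0]*np.cos(a)+p[1]*np.sin(a),-p[0]*np.sin(a)+p[1]*np.cos(a))
g=grab('scene');w=grab('wrist')
print('tcp scene',(proj(g,s['position'])-[215,130])*5,'wrist',(proj(w,s['position'])-[220,100])*2)
a=cv2.resize(g['pixels'][130:210,215:295],(400,400),interpolation=cv2.INTER_CUBIC);b=cv2.resize(w['pixels'][100:300,220:420],(400,400))
cv2.imwrite('pics/c.png',np.hstack([a,b])[:,:,::-1])
E
```

```text
t: 5.45
position: [0.4928, 0.2008, 0.0772]
eef_rot: [0.513, 0.858, 0.0, -0.0]
force: [0.7, 0.3, -0.6]
opening: 0.003
grip_force: 0.0
t: 6.25
position: [0.4931, 0.2005, 0.0679]
eef_rot: [0.513, 0.858, 0.0, 0.0]
force: [-0.6, 0.3, 0.1]
opening: -0.004
grip_force: 0.0
t 6.25 p [0.4931 0.2005 0.0679] head 118.3 tilt [0. 0.] F [-0.6  0.3  0.1] M [ 0.    0.01 -0.  ] q [ 0.17  0.14  1.95 -0.    1.05 -0.32] op -0.0
dial frame 0.03354876312914638 0.024606762800611866
tcp scene [179.07258675 268.99606751] wrist [190.86125943 248.90082279]
```

View pics/c.png

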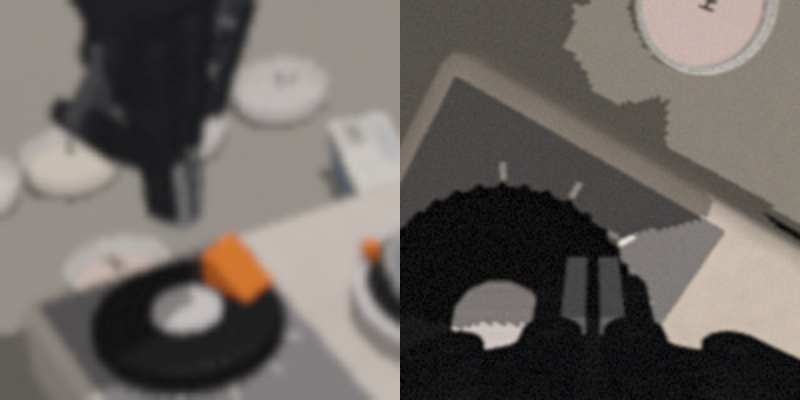

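The scene crop shows the fingertip at (180,222) against a projection of (179,269), still well above the dial with zero force at z 0.068. I'll keep lowering in steps and feel for the dial top.

```bash
python3 -m jog '[[[0,0,0.025],0,1],[[0,0,0.025],0,1],[[0,0,0.025],0,1],[[0,0,0.02],0,1],[[0,0,0.02],0,1],[[0,0,0],0,1],[[0,0,0],0,1],[[0,0,0],0,1]]'
python3 - <<'E'
from h import *
s,M=tcp()
g=grab('scene');w=grab('wrist')
a=g['pixels'][130:210,215:295]
# grey pads lower end in scene: report darkness profile along predicted columns
cx=int(round(proj(g,s['position'])[0]))
print(cx,[int(x) for x in g['pixels'][160:200,cx].mean(1)])
print(blobs(mask(g,(5,130,60),(22,255,255)),20))
E
```

```text
t: 7.15
position: [0.4931, 0.2005, 0.0593]
eef_rot: [0.513, 0.859, 0.0, 0.0]
force: [0.6, 0.0, 0.4]
opening: -0.005
grip_force: 0.0
t 7.15 p [0.4931 0.2005 0.0593] head 118.3 tilt [0. 0.] F [0.6 0.  0.4] M [-0.02 -0.04  0.05] q [ 0.17  0.15  1.95  0.    1.04 -0.32] op -0.01
251 [29, 27, 29, 31, 38, 53, 78, 95, 99, 99, 100, 100, 99, 98, 95, 90, 91, 101, 119, 130, 123, 93, 50, 24, 20, 21, 46, 90, 120, 128, 133, 145, 166, 183, 186, 168, 122, 62, 32, 30]
[(array([245.3,  50. ]), [230, 43, 25, 16, 226]), (array([261.3, 183.9]), [255, 177, 14, 14, 127]), (array([510.9, 369.3]), [506, 365, 11, 8, 39])]
```

```bash
python3 -m jog '[[[0,0,0.02],0,1],[[0,0,0.02],0,1],[[0,0,0.02],0,1],[[0,0,0.02],0,1],[[0,0,0],0,1],[[0,0,0],0,1],[[0,0,0],0,1],[[0,0,0],0,1]]'
python3 - <<'E'
from h import *
s,M=tcp()
g=grab('scene');w=grab('wrist')
a=cv2.resize(g['pixels'][130:210,215:295],(400,400),interpolation=cv2.INTER_CUBIC);b=cv2.resize(w['pixels'][100:300,220:420],(400,400))
cv2.imwrite('pics/d.png',np.hstack([a,b])[:,:,::-1])
for h in (.015,.02,.025,.03): print(h,(proj(g,s['position']-h*M[:,2]-.011*M[:,0])-[215,130])*5,(proj(w,s['position']-h*M[:,2]+.011*M[:,0])-[220,100])*2)
E
```

```text
t: 8.05
position: [0.4931, 0.2005, 0.0533]
eef_rot: [0.513, 0.859, 0.0, 0.0]
force: [-0.6, -0.0, 0.1]
opening: 0.001
grip_force: 0.0
t 8.05 p [0.4931 0.2005 0.0533] head 118.3 tilt [0. 0.] F [-0.6 -0.   0.1] M [-0.04  0.01 -0.01] q [ 0.17  0.16  1.95 -0.    1.02 -0.32] op 0.0
0.015 [197.8281434  274.76358839] [190.90405617 232.5300925 ]
0.02 [196.7658102  266.22591874] [190.8763412 238.389161 ]
0.025 [195.69868555 257.6427044 ] [190.84690696 244.61187627]
0.03 [194.62674677 249.01364716] [190.81558846 251.23315368]
```

View pics/d.png

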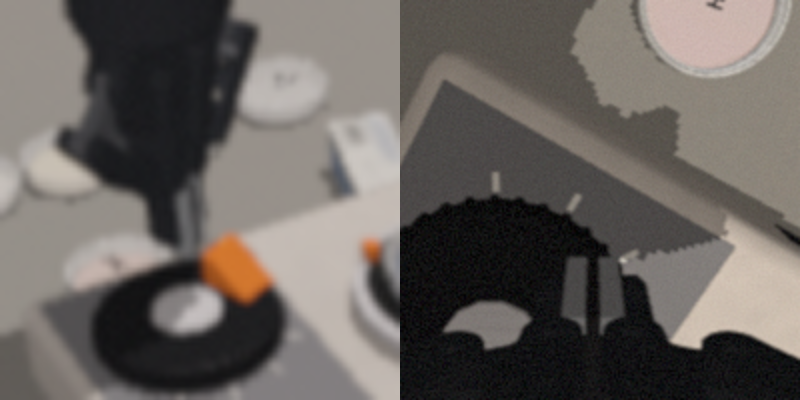

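The tip at crop (190,250) gives an offset of about 28 mm, so the tip is near z 0.082. I'll go a bit lower, then approach the face.

```bash
python3 -m jog '[[[0,0,0.02],0,1],[[0,0,0.02],0,1],[[0,0,0.02],0,1],[[0,0,0],0,1],[[0,0,0],0,1],[[0,0,0],0,1],[[0,0,0],0,1],[[0,0,0],0,1]]' && python3 -m jog '[[[-0.025,0,0],0,1],[[-0.025,0,0],0,1],[[-0.025,0,0],0,1],[[-0.02,0,0],0,1],[[-0.013,0,0],0,1],[[0,0,0],0,1],[[0,0,0],0,1],[[0,0,0],0,1]]'
```

```text
t: 8.95
position: [0.4931, 0.2005, 0.0488]
eef_rot: [0.513, 0.859, 0.0, 0.0]
force: [-0.3, -0.6, 0.1]
opening: 0.004
grip_force: 0.0
t: 9.75
position: [0.4968, 0.1934, 0.0487]
eef_rot: [0.513, 0.859, -0.0, -0.0]
force: [-0.5, 0.3, 0.3]
opening: 0.004
grip_force: 0.0
```

```bash
python3 -m jog '[[[-0.033,0.013,0],0.033,1],[[-0.033,0.013,0],0.033,1],[[-0.033,0.013,0],0.033,1],[[0,0,0],0,1],[[0,0,0],0,1],[[0,0,0],0,1],[[0,0,0],0,1],[[0,0,0],0,1]]'
python3 - <<'E'
from h import *
s,M=tcp()
g=grab('scene');w=grab('wrist')
m=mask(g,(5,130,60),(22,255,255));m[:170]=0;m[:, 275:]=0;print(blobs(m,10))
m=mask(w,(5,130,60),(22,255,255));print(blobs(m,10))
E
```

```text
t: 10.55
position: [0.5025, 0.1879, 0.0487]
eef_rot: [0.599, 0.801, 0.0, -0.0]
force: [0.3, 2.3, -0.9]
opening: 0.001
grip_force: 0.8
t 10.55 p [0.5025 0.1879 0.0487] head 106.4 tilt [0. 0.] F [ 0.3  2.3 -0.9] M [ 0.27 -0.07  0.03] q [ 0.15  0.18  1.94  0.    1.02 -0.14] op 0.0
[(array([263.2, 185.2]), [257, 178, 14, 15, 133])]
[(array([408.4, 316.4]), [399, 308, 19, 19, 205])]
```

```bash
python3 -m jog '[[[-0.033,0.013,0],0.033,1],[[-0.033,0.013,0],0.033,1],[[0,0,0],0,1],[[0,0,0],0,1],[[0,0,0],0,1],[[0,0,0],0,1],[[0,0,0],0,1],[[0,0,0],0,1]]'
python3 - <<'E'
from h import *
s,M=tcp()
g=grab('scene')
m=mask(g,(5,130,60),(22,255,255));m[:170]=0;m[:, 275:]=0;print(blobs(m,10))
for a in (28,-2,-32,-62,-92):
  c=catch(g,a);h=cv2.convexHull(c.astype(np.float32))[:,0];k=cv2.moments(h);print(a,k['m10']/k['m00'],k['m01']/k['m00'],h.min(0),h.max(0))
E
```

```text
t: 11.45
position: [0.5056, 0.1835, 0.0487]
eef_rot: [0.653, 0.758, -0.0, -0.0]
force: [0.9, 0.8, 0.2]
opening: -0.0
grip_force: 0.0
t 11.45 p [0.5056 0.1835 0.0487] head 98.5 tilt [-0. -0.] F [0.9 0.8 0.2] M [-0.04 -0.02  0.02] q [ 0.14  0.18  1.94 -0.    1.02 -0.01] op -0.0
[(array([264.6, 187.3]), [259, 181, 13, 14, 138])]
28 260.0482090420536 184.74086613479827 [253.25691 176.9877 ] [268.5526  191.26941]
-2 263.556102315616 187.85667591176394 [256.96857 180.22873] [271.1006  195.22488]
-32 263.6788002461807 192.04734178654405 [258.51297 185.36017] [269.0652  198.72894]
-62 260.1971894499521 196.21367572549173 [252.3972  188.32806] [266.96265 203.67888]
-92 253.74745328806284 199.20956043075245 [245.7991  190.79866] [260.34003 206.0115 ]
```

One click is done: the catch centroid (264.6,187.3) matches heading −2°. Now the second click.

```bash
cat > chk.py <<'E'
from h import *
s,M=tcp()
g=grab('scene')
m=mask(g,(5,130,60),(22,255,255));m[:170]=0;m[:, 275:]=0;print(blobs(m,10))
p=np.array(s['position'])-[.475,.163,0];h=np.degrees(np.arctan2(M[1,0],M[0,0]));a=np.radians(h-90)
print('turned',118.3-h,'dial frame',p[0]*np.cos(a)+p[1]*np.sin(a),-p[0]*np.sin(a)+p[1]*np.cos(a))
E
python3 -m jog '[[[-0.033,0.013,0],0.033,1],[[-0.033,0.013,0],0.033,1],[[-0.033,0.013,0],0.033,1],[[-0.033,0.013,0],0.033,1],[[-0.033,0.013,0],0.033,1],[[-0.033,0.013,0],0.033,1],[[-0.033,0.013,0],0.033,1],[[0,0,0],0,1]]'; python3 chk.py
```

```text
t: 12.3
position: [0.5114, 0.1658, 0.0487]
eef_rot: [0.815, 0.579, -0.0, 0.0]
force: [1.2, -0.6, -1.3]
opening: -0.004
grip_force: 0.0
t 12.3 p [0.5114 0.1658 0.0487] head 70.8 tilt [ 0. -0.] F [ 1.2 -0.6 -1.3] M [0.03 0.05 0.01] q [ 0.1   0.18  1.94 -0.    1.02  0.44] op -0.0
[(array([264.7, 191.6]), [259, 185, 12, 14, 150])]
turned 47.52290073354101 dial frame 0.03347973645292684 0.014644644300558562
```

```bash
python3 -m jog '[[[-0.033,0.013,0],0.033,1],[[-0.033,0.013,0],0.033,1],[[-0.033,0.013,0],0.033,1],[[-0.033,0.013,0],0.033,1],[[-0.033,0.013,0],0.033,1],[[-0.033,0.013,0],0.033,1],[[-0.033,0.013,0],0.033,1],[[-0.025,0.01,0],0.025,1]]' && python3 -m jog '[[[0,0,0],0,1],[[0,0,0],0,1],[[0,0,0],0,1],[[0,0,0],0,1],[[0,0,0],0,1],[[0,0,0],0,1],[[0,0,0],0,1],[[0,0,0],0,1]]'; python3 chk.py
```

```text
t: 13.15
position: [0.5074, 0.146, 0.0487]
eef_rot: [0.94, 0.342, -0.0, 0.0]
force: [0.8, 0.5, -0.5]
opening: -0.004
grip_force: 0.0
t: 13.95
position: [0.5075, 0.1459, 0.0487]
eef_rot: [0.94, 0.343, -0.0, 0.0]
force: [-0.9, 0.0, -0.1]
opening: 0.004
grip_force: 0.0
t 13.95 p [0.5075 0.1459 0.0487] head 40.1 tilt [-0. -0.] F [-0.9  0.  -0.1] M [ 0.01 -0.01 -0.02] q [ 0.07  0.16  1.96 -0.    1.01  0.94] op 0.0
[(array([261.5, 195.5]), [254, 187, 15, 17, 157])]
turned 78.23675243556454 dial frame 0.03394009992137801 0.013866300182667135
```

Third click is done, with the centroid where stop 7 predicts it. Fourth:

```bash
python3 -m jog '[[[-0.033,0.013,0],0.033,1],[[-0.033,0.013,0],0.033,1],[[-0.033,0.013,0],0.033,1],[[-0.033,0.013,0],0.033,1],[[-0.033,0.013,0],0.033,1],[[-0.033,0.013,0],0.033,1],[[-0.033,0.013,0],0.033,1],[[-0.016,0.007,0],0.016,1]]' && python3 -m jog '[[[0,0,0],0,1],[[0,0,0],0,1],[[0,0,0],0,1],[[0,0,0],0,1],[[0,0,0],0,1],[[0,0,0],0,1],[[0,0,0],0,1],[[0,0,0],0,1]]'; python3 chk.py
```

```text
t: 14.8
position: [0.4943, 0.131, 0.0487]
eef_rot: [0.996, 0.09, -0.0, 0.0]
force: [-0.2, -0.1, -0.5]
opening: 0.001
grip_force: 0.0
t: 15.6
position: [0.4945, 0.1311, 0.0487]
eef_rot: [0.996, 0.091, 0.0, -0.0]
force: [0.3, -0.6, -0.1]
opening: 0.001
grip_force: 0.0
t 15.6 p [0.4945 0.1311 0.0487] head 10.4 tilt [0. 0.] F [ 0.3 -0.6 -0.1] M [ 0.   -0.01  0.03] q [0.04 0.13 2.01 0.   1.01 1.43] op 0.0
[(array([254.8, 198.7]), [248, 191, 14, 15, 139])]
turned 107.87910835204079 dial frame 0.0348658130234241 0.01341363299456165
```

Fourth click is done: centroid (254.8,198.7) against (255.0,198.4) predicted for stop 8. Now I'll back off, lift, and go above the button.

```bash
python3 -m jog '[[[0.067,0,0],0,1],[[0,0,-0.2],0,1],[[0,0,-0.2],0,1],[[0,0,-0.2],0,1],[[-0.19,0.36,0],0,1],[[-0.19,0.36,0],0,1],[[-0.19,0.36,0],0,1],[[0,0,0],0,1]]' && python3 -m jog '[[[0,0,0.15],0,1],[[0,0,0.1],0,1],[[0,0,0.05],0,1],[[0,0,0],0,1],[[0,0,0],0,1],[[0,0,0],0,1],[[0,0,0],0,1],[[0,0,0],0,1]]'
python3 - <<'E'
from h import *
s,M=tcp()
f=grab('top');g=grab('scene');w=grab('wrist')
print('tip scene crop',(proj(g,s['position']-.028*M[:,2])-[245,170])*5,'btn',(proj(g,[.472,.0447,.077])-[245,170])*5)
print('top orange',blobs(mask(f,(5,130,100),(22,255,255))))
a=cv2.resize(g['pixels'][170:250,225:305],(400,400),interpolation=cv2.INTER_CUBIC);b=cv2.resize(w['pixels'][100:300,220:420],(400,400))
cv2.imwrite('pics/e.png',np.hstack([a,b])[:,:,::-1])
E
```

```text
t: 16.45
position: [0.4717, 0.0425, 0.0938]
eef_rot: [0.996, 0.089, -0.0, 0.0]
force: [0.4, -0.0, -0.1]
opening: 0.001
grip_force: 0.0
t: 17.25
position: [0.4722, 0.0446, 0.0715]
eef_rot: [0.996, 0.091, 0.0, 0.0]
force: [0.1, -0.4, -0.2]
opening: -0.003
grip_force: 0.0
t 17.25 p [0.4722 0.0446 0.0715] head 10.4 tilt [ 0.001 -0.   ] F [ 0.1 -0.4 -0.2] M [0.03 0.03 0.04] q [-0.15 -0.    2.09  0.    1.05  1.24] op -0.0
tip scene crop [138.87757605 206.92689649] btn [142.50038214 247.79852225]
top orange [(array([279.2, 262.2]), [277, 255, 6, 14, 61])]
```

View pics/e.png

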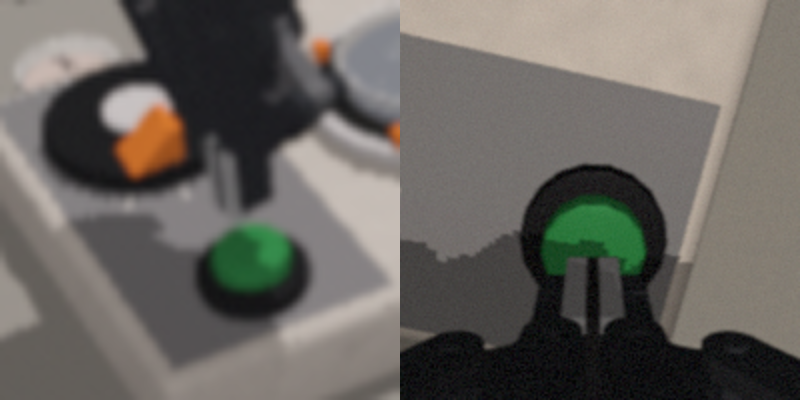

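The scene crop shows the tip at (240,210) above the green button at (252,250). The wrist view shows them aligned. Now I'll descend, watching the force.

```bash
python3 -m jog '[[[0,0,0.1],0,1],[[0,0,0.1],0,1],[[0,0,0.05],0,1],[[0,0,0.04],0,1],[[0,0,0.02],0,1],[[0,0,0.02],0,1],[[0,0,0],0,1],[[0,0,0],0,1]]'
```

```text
t: 18.2
position: [0.4721, 0.0446, 0.0466]
eef_rot: [0.996, 0.091, -0.0, 0.0]
force: [-1.5, -0.1, 1.6]
opening: 0.002
grip_force: 1.3
```

```bash
python3 -m jog '[[[0,0,0.013],0,1],[[0,0,0.013],0,1],[[0,0,0],0,1],[[0,0,0],0,1],[[0,0,0],0,1],[[0,0,0],0,1],[[0,0,0],0,1],[[0,0,0],0,1]]'; python3 -c "
from h import *
tcp();tcp()"
```

```text
t: 19.0
position: [0.4722, 0.0446, 0.0446]
eef_rot: [0.996, 0.091, 0.0, 0.0]
force: [-0.7, 0.3, 3.3]
opening: 0.005
grip_force: 1.9
t 19.0 p [0.4722 0.0446 0.0446] head 10.4 tilt [ 0. -0.] F [-0.7  0.3  3.3] M [ 0.15  0.14 -0.  ] q [-0.15  0.05  2.1   0.    0.99  1.24] op 0.01
t 19.0 p [0.4722 0.0446 0.0446] head 10.4 tilt [ 0. -0.] F [-0.7  0.3  3.3] M [ 0.15  0.14 -0.  ] q [-0.15  0.05  2.1   0.    0.99  1.24] op 0.01
```

About 3.3 N now, near 4 mm. I'll press 2.2 mm more, until it meets the stop.

```bash
python3 -m jog '[[[0,0,0.013],0,1],[[0,0,0.01],0,1],[[0,0,0.007],0,1],[[0,0,0],0,1],[[0,0,0],0,1],[[0,0,0],0,1],[[0,0,0],0,1],[[0,0,0],0,1]]'
```

```text
t: 19.8
position: [0.4723, 0.0446, 0.0429]
eef_rot: [0.996, 0.091, 0.0, 0.0]
force: [-3.8, 1.2, 9.4]
opening: -0.006
grip_force: 4.6
```

9.4 N means it is fully down on its stop. Lift and check.

```bash
python3 -m jog '[[[0,0,-0.03],0,1],[[0,0,-0.1],0,1],[[0,0,-0.3],0,1],[[0,0,-0.4],0,1],[[0,0,-0.4],0,1],[[0,0,-0.2],0,1],[[0,0,0],0,1],[[0,0,0],0,1]]'
python3 - <<'E'
from h import *
s,M=tcp()
f=grab('top');g=grab('scene')
m=mask(g,(5,130,60),(22,255,255));m[:170]=0;m[:, 275:]=0;print(blobs(m,10),'green',blobs(mask(g,(40,100,50),(85,255,255))))
cv2.imwrite('pics/z.png',g['pixels'][100:300,150:450,::-1].repeat(2,0).repeat(2,1))
E
```

```text
t: 20.6
position: [0.4714, 0.0447, 0.1487]
eef_rot: [0.996, 0.091, -0.0, -0.0]
force: [0.3, 0.0, -0.7]
opening: 0.003
grip_force: 0.0
t 20.6 p [0.4714 0.0447 0.1487] head 10.4 tilt [-0.001  0.   ] F [ 0.3  0.  -0.7] M [0.02 0.03 0.04] q [-0.15 -0.12  2.04 -0.    1.22  1.24] op 0.0
[(array([255. , 198.7]), [248, 192, 14, 14, 143])] green [(array([274.9, 221.3]), [267, 215, 17, 13, 176])]
```

View pics/z.png

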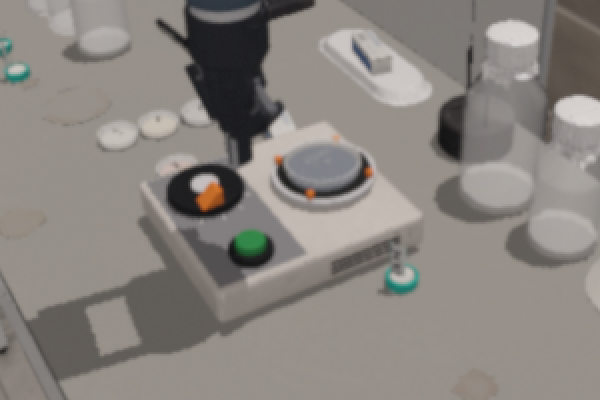

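The catch is at stop 8, at about (210,196) in this view. The button at (250,243) is up again, back at its starting pixels. The dish and tube have not moved, and the arm is clear.

```bash
python3 -c "
from station import bot
print(bot.sign_off())"
```

```text
the job is handed in; nothing more can be done
None
```

The dial was turned clockwise four clicks, from stop 4 to stop 8. The green button was then pressed fully down and has come up again, nothing else was moved as far as the last picture shows, and the job is handed in; no verdict came back.

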